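# Sweep the crispbread off the board and hang the sweeper up

## Task

Take the red saddle-shaped sweeper off its bar and, with it alone, sweep all four broken pieces of crispbread off the chopping board into the blue tray beside the board; do not touch the pieces with the gripper. Leave the salt shaker standing where it is on the board and do not disturb the mug, cup, bowl and tins around. When the board is clear, hang the sweeper back astride the bar of its stand and let go.

Things in the scene. Friction and masses are not known exactly. Their poses are not given: they have to be found in the camera images.
- board: brown wooden chopping board, 200 (x) x 300 (y) mm, fixed on rubber feet; origin on the worktop under its centre, its top face is 56 mm above the origin; x along the short side, y along the long side
- tray: blue open tray, 220 (x) x 170 (y) x 46 mm high, walls and floor 4 mm, fixed close against one short end (the +y or the -y end) of the board, rim 10 mm below the board's top; origin under its centre
- rail: hanger stand, fixed at the other end of the board: wooden base 75 (x) x 236 (y) x 10 mm, two steel posts at y = +-108 mm, knobs on them up to 111 mm high, and between the posts a round steel bar 12 mm thick along y, its axis 90 mm above the origin; origin under the centre of the base
- bar_top (a point): middle of the bar's upper side, 96 mm above the stand's origin; axes as rail
- sweeper: red saddle-shaped sweeper (upside-down U), 0.22 kg: two lips 6 mm thick, 100 mm long (y), 28 mm apart inside, 40 outside (x), under a bridge from z = 52 to 60 mm; on it a wooden grip 22 (x) x 80 (y) mm, z = 60 to 102 mm. Origin at the centre of the lips' lower edges, z up. Starts astride the bar, y along it, lower edges 44 mm above the worktop
- crook (a point): centre of the underside of the sweeper's bridge (52 mm above its lower edges): the place that rests on the bar; axes as sweeper
- crisp_0: tan piece of crispbread with dark dimples, 68 (x) x 44 (y) x 10 mm, lying on the board; origin at the centre of its underside
- crisp_1: tan piece of crispbread with dark dimples, 62 (x) x 46 (y) x 10 mm, lying on the board; origin at the centre of its underside
- crisp_2: tan piece of crispbread with dark dimples, 66 (x) x 42 (y) x 10 mm, lying on the board; origin at the centre of its underside
- crisp_3: tan piece of crispbread with dark dimples, 64 (x) x 44 (y) x 10 mm, lying on the board; origin at the centre of its underside
- shaker: glass salt shaker with a grey cap, 44 mm across, 90 mm high, standing on the board; origin at the centre of its foot
- mug: tall mug, green above and white below, 78 (x) x 116 (y, with handle) x 101 mm; origin under its centre
- tall_tin: tall tin, white above and red below, 57 mm across, 72 mm high; origin under its centre
- cup: small white cup with green dots, 63 (x) x 92 (y, with handle) x 55 mm; origin under its centre
- bowl: small bowl, green outside, 117 mm across, 92 mm high; origin under its centre
- tin: flat tin, 87 mm across, 40 mm high; origin under its centre
Not all that is in view belongs to the job. What is meant by the sweeper is not yellow, and is the smaller of those in its own colour.

How it is judged:
On the way, in this order (a step that is already met when the one before it is completed fails the run):
1. the sweeper has been taken off its bar (distance between crook and bar_top above 0.1 m), for 0.2 s.
2. all four pieces of crispbread lie in the tray (x of crisp_0 in the frame of tray between -0.106 and 0.106 m and y of crisp_0 in the frame of tray between -0.081 and 0.081 m and z of each of crisp_0, crisp_1, crisp_2, crisp_3 in the frame of tray below 0.045 m and x of crisp_1 in the frame of tray between -0.106 and 0.106 m and y of crisp_1 in the frame of tray between -0.081 and 0.081 m and x of crisp_2 in the frame of tray between -0.106 and 0.106 m and y of crisp_2 in the frame of tray between -0.081 and 0.081 m and x of crisp_3 in the frame of tray between -0.106 and 0.106 m and y of crisp_3 in the frame of tray between -0.081 and 0.081 m), for 0.2 s.
At the end, for the whole second after the job is handed in: All four pieces lie in the tray (centres inside its walls, below its rim); the sweeper hangs at rest astride the bar, bridge resting on it (6 mm in height, 14 mm across, tilt under 0.3 rad, within 0.4 rad of the bar's direction); the salt shaker stands upright on the board (all of step 2 and x of crook in the frame of bar_top between -0.014 and 0.014 m and y of crook in the frame of bar_top between -0.056 and 0.056 m and z of crook in the frame of bar_top between -0.006 and 0.006 m and angle between sweeper's own z axis and vertical below 0.3 rad and angle between the y axis of sweeper and the y axis of rail, either way round below 0.4 rad and contact force between sweeper and rail above 0.5 N and linear speed of sweeper below 0.03 m/s and x of shaker in the frame of board between -0.1 and 0.1 m and y of shaker in the frame of board between -0.15 and 0.15 m and angle between shaker's own z axis and vertical below 0.2 rad); the robot touches nothing.
It fails at once if the gripper or arm touches a piece of crispbread (contact force between any of the fingers, the arm and crisp_0 above 0.3 N or contact force between any of the fingers, the arm and crisp_1 above 0.3 N or contact force between any of the fingers, the arm and crisp_2 above 0.3 N or contact force between any of the fingers, the arm and crisp_3 above 0.3 N).
It fails at once if the salt shaker is shifted by more than 25 mm or tipped (distance of shaker from where it was at the start of the episode above 0.025 m or angle between shaker's own z axis and vertical above 0.35 rad).
It fails at once if the mug, the cup, the bowl or a tin is shifted by more than 25 mm or tipped (distance of any of mug, tall_tin, cup, bowl, tin from where it was at the start of the episode above 0.025 m or angle between any of mug, tall_tin, cup, bowl, tin's own z axis and vertical above 0.35 rad).
It also fails if it takes over 67 s, if anything falls off the work surface, if the arm or the gripper's body presses on something with over 40 N, if the wrist force passes 120 N, or if a joint passes its speed limit or range.

## Robot

A 7-joint arm with a two-finger parallel gripper is mounted at the origin on a cart in front of the work surface, level with it; the furniture and walls round the work are solid. World frame = base frame: x ahead of the robot, y to its left, z up, the work surface at z = 0. Lengths are in m, angles in rad, forces in N, time in s.
With the tool pointing down it reaches from about 0.425 to 0.925 m from the base axis. Payload 6.8 kg.
Tool frame: the origin (TCP) lies midway between the tips of the shut fingers; the grasp point (between the pads) lies 19 mm behind it (bot.pinch_z is the distance from the TCP to the grasp point, in m); z points along the fingers, y is the line along which they close (so a half turn about z gives the same grasp; the last joint's range is limited). The gripper opens to 85 mm and grips with 20 to 120 N. Pads are 22 mm wide; open, the fingers measure 114 mm over their backs; the gripper's body (76 mm by 85 mm) begins 54 mm behind the grasp point. The pads swing forward as they close: fully open they stand 13 mm farther back than shut.
Start: joints at [-1.349, 0.477, 0.022, 1.555, -0.011, 1.109, -0.083], TCP at [0.219, 0.639, 0.231] pointing down, gripper open.
Joint ranges: [-2.96, 2.96], [-0.34, 2.1], [-1.41, 1.46], [0.24, 2.44], [-1.37, 4.51], [0.17, 1.92], [-2.96, 2.96]. Speed limits (rad/s): [2.39, 2.39, 3.14, 3.14, 3.14, 3.14, 3.14].

## Interface

Orientations are given as a unit quaternion [w, x, y, z].
In Python, from station import bot, imaging gives the robot as it stands. The module is installed in compiled form; this text tells all that it offers.
- The arm moves only by the tool carry_out, never from a script. Its argument "targets" is a list of rows, each a list of 5 numbers: the shift along the tool's x, y, z in cm, then the turn about the tool's z in degrees, then the opening, from -1 (shut) to 1 (fully open). In form: [[x, y, z, yaw, gripper], ...]. A call has 1 to 12 rows; each row shifts and turns the commanded pose from where the row before left it, along the tool's axes as they then stand; what a row does not reach is not made up. A row lasts 1/10 s, in which the tool goes at most 50 mm and 8.59 degrees, less where a joint would pass 70% of its speed; a pose out of reach is approached as far as the arm can. A call is refused whole if a number of a shift passes 5 or a number of a turn 8.59, either way. A call with a gripper value outside its range is refused whole. The fingers move at their own pace and stop on an object; "force" is the grip in N (left out, the last holds). Time passes only in rows, so rows that do not move let the fingers close. It gives the time, the measured TCP pose, the force, the opening and the grip force at its end, in the units of the state.
- bot.get_obs(): the state, without advancing time (a new reading comes with each control period).
- imaging.read_camera(name): name is "scene" or "top" or "wrist"; returns the picture (420x560x3 uint8, red, green, blue); there is no depth.
- imaging.calibration(name): a dict with "fx", "fy", "cx", "cy" (pixels), "extrinsics" (4x4, takes a point from world to camera coordinates). Camera axes: x right, y up, looking along -z (the intrinsics and any distortion apply to the point x, -y, -z); pixel columns grow to the right and rows downward; lengths in m; the calibration is good to about 2 mm. A picture is of the moment at which its call begins: read the wrist's pose just before it. calibration takes no time and is no camera call; for the wrist camera it gives the pose at the moment of the call.
- bot.hand_in(): hands the job in; it is judged then, once.
The state is a dict: "t": time; "q": joint angles; "joint_vel": joint speeds; "joint_torque": joint torques, N m; "eef_pos": TCP position; "tool_rot": TCP orientation; "contact_force": force on the tool from outside, world axes, zero at the start; "torque": the same for the moment, N m; "gripper_width": opening from 0.0 (shut) to 1.0 (fully open); "grasp_force": force on a finger pad.
Only numpy, scipy, OpenCV 4.12 (cv2) and the standard library are available. Lean on these libraries where they do the work, as an engineer would, in place of code of your own. Each camera call takes 0.05 s, during which the arm holds its last target. There are 200 camera calls.

## Working session

There is one attempt and no reset: what is moved stays moved. The work goes in short steps, Python scripts to look and compute and a tool call to move; the robot and the scene stay as the last step left them, time stands still between calls to the robot, and variables do not carry over. Pictures are saved under pics/ and viewed, at most 10 in all, crops included, and the job is handed in when it is done.

Besides the shell and the picture viewer there is one more tool, called after "Request:" by a JSON object that holds its "fn" and its "kwargs", one argument or row to a line. carry_out: Moves the arm, as the interface text tells. Its arguments: {"type":"object","properties":{"targets":{"type":"array"},"force":{"type":"number"}},"required":["targets"]}

```bash
mkdir -p pics; python3 - <<'E'
from station import bot, imaging
import cv2, numpy as np
for n in ["scene","top"]:
    im=imaging.read_camera(n); cv2.imwrite(f"pics/{n}0.png",im[:,:,::-1])
    c=imaging.calibration(n); print(n,{k:np.round(v,3).tolist() for k,v in c.items()})
print(bot.get_obs(), bot.pinch_z)
E
```

```text
scene {'fx': 407.588, 'fy': 407.588, 'cx': 277.512, 'cy': 205.137, 'extrinsics': [[0.474, -0.881, 0.013, -0.292], [0.632, 0.35, 0.691, -0.432], [-0.613, -0.319, 0.722, -1.199], [0.0, 0.0, 0.0, 1.0]]}
top {'fx': 405.865, 'fy': 405.865, 'cx': 283.729, 'cy': 208.093, 'extrinsics': [[0.133, -0.991, 0.006, -0.062], [0.962, 0.13, 0.238, -0.603], [-0.237, -0.026, 0.971, -1.301], [0.0, 0.0, 0.0, 1.0]]}
{'t': 0.1, 'q': array([-1.34906774,  0.47772812,  0.02236505,  1.55633017, -0.01154261,
        1.1093058 , -0.08309742]), 'joint_vel': array([-8.24114603e-04, -3.04343790e-03, -4.24842048e-05, -3.64496795e-03,
        1.80414055e-03,  2.33572237e-04,  5.81897100e-04]), 'joint_torque': array([ 4.88911741e-03, -5.97762394e+01,  1.61355693e+00, -2.81954348e+01,
        1.26908501e-02,  4.93980740e-03,  2.66352947e-05]), 'eef_pos': array([0.21846032, 0.63811451, 0.23042566]), 'tool_rot': array([-8.94111926e-05,  1.64175660e-01,  9.86430777e-01, -8.16888034e-04]), 'contact_force': array([ 0.72079489, -0.24665196,  0.00863703]), 'torque': array([ 0.00057827, -0.02466566, -0.01524626]), 'grasp_force': 0.0, 'gripper_width': 0.9937686470562215} 0.0187
```

View pics/scene0.png

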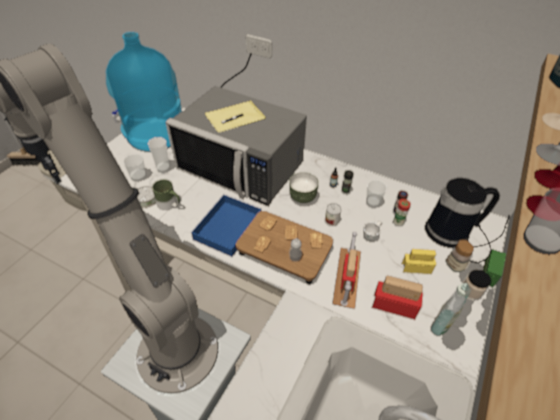

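View pics/top0.png

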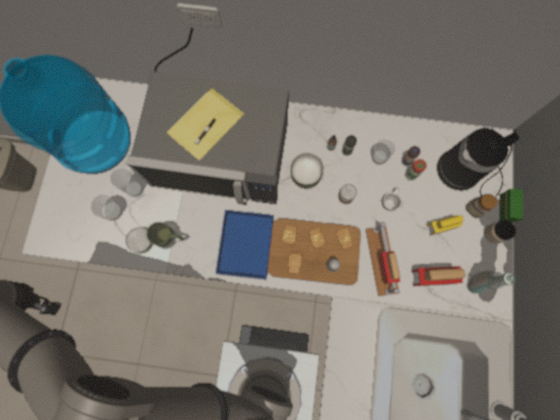

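Candidates for the sweeper (top view): a red one on the bar at (390,268), a larger red one lying at (440,275), and a yellow one at (447,225). The red one on the bar is the smaller red, so I choose it. I'll check it in a close crop.

```bash
cat > h.py <<'E'
import numpy as np, cv2
from station import bot, imaging
def grab(n):
    c=imaging.calibration(n); return imaging.read_camera(n), c
def ray(c,u,v,z):
    E=np.array(c["extrinsics"]); R=E[:3,:3]; o=-R.T@E[:3,3]
    d=R.T@np.array([(u-c["cx"])/c["fx"],-(v-c["cy"])/c["fy"],-1])
    return o+d*(z-o[2])/d[2]
def proj(c,p):
    E=np.array(c["extrinsics"]); q=E[:3,:3]@p+E[:3,3]
    return np.array([c["cx"]+c["fx"]*q[0]/-q[2], c["cy"]+c["fy"]*q[1]/q[2]])
def blobs(im,lo,hi,amin=30):
    m=cv2.inRange(cv2.cvtColor(im,cv2.COLOR_RGB2HSV),lo,hi)
    cs,_=cv2.findContours(m,cv2.RETR_EXTERNAL,cv2.CHAIN_APPROX_NONE)
    return [c for c in cs if cv2.contourArea(c)>amin]
E
python3 - <<'E'
from h import *
im,c=grab("top")
cv2.imwrite("pics/crop1.png",cv2.resize(im[200:300,205:475,::-1],None,fx=2.9,fy=2.9,interpolation=cv2.INTER_CUBIC))
def show(name,lo,hi,z,amin):
    for k in blobs(im,lo,hi,amin):
        r=cv2.minAreaRect(k); b=cv2.boxPoints(r)
        P=np.array([ray(c,*p,z)[:2] for p in b]); print(name,cv2.contourArea(k),np.round(r[0]),"ctr",P.mean(0).round(3),"corners",P.round(3).tolist(),"sides",np.round([np.linalg.norm(P[1]-P[0]),np.linalg.norm(P[2]-P[1])],3))
show("red",(0,150,60),(8,255,255),.1,40); show("blue",(100,120,20),(125,255,255),.046,500)
show("brown",(8,90,60),(22,255,255),.056,400)
E
```

```text
red 162.0 [440. 276.] ctr [ 0.443 -0.505] corners [[0.458, -0.435], [0.476, -0.572], [0.429, -0.573], [0.411, -0.438]] sides [0.138 0.048]
red 126.5 [386. 268.] ctr [ 0.448 -0.334] corners [[0.481, -0.293], [0.502, -0.326], [0.415, -0.375], [0.395, -0.342]] sides [0.039 0.099]
blue 2549.5 [246. 244.] ctr [0.474 0.13 ] corners [[0.373, 0.205], [0.577, 0.211], [0.575, 0.052], [0.372, 0.052]] sides [0.205 0.159]
brown 588.0 [379. 261.] ctr [ 0.476 -0.319] corners [[0.574, -0.264], [0.59, -0.312], [0.377, -0.372], [0.362, -0.326]] sides [0.051 0.221]
brown 4936.5 [314. 251.] ctr [ 0.479 -0.102] corners [[0.378, 0.044], [0.573, 0.05], [0.58, -0.252], [0.385, -0.248]] sides [0.195 0.303]
```

View pics/crop1.png

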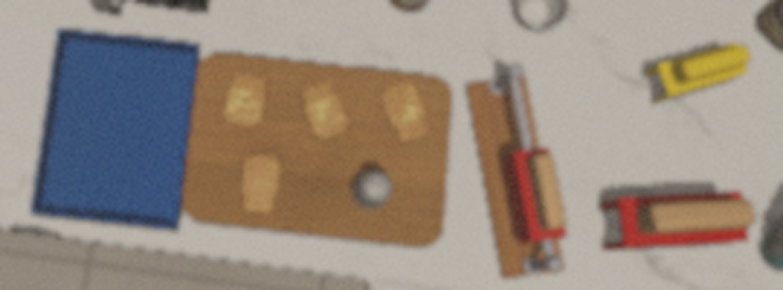

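The crop confirms it: the red sweeper with a wooden grip sits astride the bar at crop (540,195). The larger red one at (675,218) is lying on the worktop. Pieces are at crop (245,100), (325,112), (405,112) and (260,183), and the shaker is at (372,185).

```bash
python3 - <<'E'
from h import *
im,c=grab("top"); s,cs=grab("scene")
f=lambda x,y:(205+x/2.9,200+y/2.9)
def P(n,x,y,z): print(n,ray(c,*f(x,y),z).round(3)[:2])
for n,x,y in [("A",245,100),("B",325,112),("C",405,112),("D",260,183)]: P(n,x,y,.066)
P("shaker cap",372,183,.146)
P("knob far",503,72,.105);P("knob near",545,258,.105);P("gripTop",545,193,.146);P("bar near far end",513,85,.096)
for u,v in [(132,180),(280,200)]: print("mw bottom",ray(c,u,v,0).round(3))
for u,v in [(140,80),(288,85)]: print("mw far top",ray(c,u,v,.25).round(3))
for u,v in [(162,235),(307,170)]: print("mug,bowl",ray(c,u,v,.1).round(3))
# piece masks (lighter, on board)
hsv=cv2.cvtColor(im,cv2.COLOR_RGB2HSV)
m=np.zeros(im.shape[:2],np.uint8); m[222:283,272:360]=((hsv[222:283,272:360,2]>175)*255)
print(hsv[235,289],hsv[250,300])
for k in cv2.findContours(m,cv2.RETR_EXTERNAL,cv2.CHAIN_APPROX_NONE)[0]:
    if cv2.contourArea(k)>25:
        b=cv2.boxPoints(cv2.minAreaRect(k)); print(cv2.contourArea(k),[ray(c,*p,.066)[:2].round(3).tolist() for p in b])
E
```

```text
A [ 0.52  -0.012]
B [ 0.519 -0.105]
C [ 0.531 -0.197]
D [ 0.428 -0.042]
shaker cap [ 0.435 -0.159]
knob far [ 0.584 -0.297]
knob near [ 0.384 -0.358]
gripTop [ 0.449 -0.343]
bar near far end [ 0.572 -0.311]
mw bottom [0.654 0.579 0.   ]
mw bottom [0.652 0.038 0.   ]
mw far top [0.916 0.522 0.25 ]
mw far top [0.963 0.054 0.25 ]
mug,bowl [0.457 0.399 0.1  ]
mug,bowl [ 0.742 -0.043  0.1  ]
[ 19 124 175] [ 15 133 138]
79.0 [[0.37, 0.026], [0.388, -0.107], [0.375, -0.109], [0.357, 0.024]]
26.5 [[0.529, 0.007], [0.534, -0.026], [0.51, -0.029], [0.506, 0.004]]
28.5 [[0.583, -0.162], [0.594, -0.239], [0.577, -0.241], [0.566, -0.164]]
```

Request:
{"fn": "carry_out", "kwargs": {
  "targets": [
    [0,-2,-2,0,1],
    [0,-4,-3,0,1],
    [0,-4,-3,0,1],
    [-2,-2,0,3,1],
    [-4,0,0,4.5,1],
    [-4,0,0,4.5,1],
    [-4,0,0,4.5,1],
    [-4,0,0,4.5,1],
    [-4,0,0,4.5,1],
    [-4,0,0,4.5,1],
    [-4,0,0,4.5,1],
    [-4,0,0,4.5,1]
  ]
}}

```text
t: 1.45
eef_pos: [0.449, 0.3251, 0.3113]
tool_rot: [0.0, 0.485, 0.874, 0.0]
contact_force: [0.7, 0.5, -1.2]
gripper_width: 1.002
grasp_force: 0.0
```

Request:
{"fn": "carry_out", "kwargs": {
  "targets": [
    [-4,0,0,4.1,1],
    [-4,0,0,4.1,1],
    [-4,0,0,4.1,1],
    [-4,0,0,4.1,1],
    [-4,0,0,4.1,1],
    [-4,0,0,4.1,1],
    [-4,0,0,4.1,1],
    [-4,0,0,4.1,1],
    [-4,0,0,4.1,1],
    [-4,0,0,4.1,1],
    [-4,0,0,4.1,1],
    [-4,0,0,4.1,1]
  ]
}}

```text
t: 2.65
eef_pos: [0.5249, -0.1343, 0.3114]
tool_rot: [0.0, 0.805, 0.593, 0.0]
contact_force: [1.4, -0.6, -0.3]
gripper_width: 0.999
grasp_force: 0.0
```

Request:
{"fn": "carry_out", "kwargs": {
  "targets": [
    [-4,0,0,4.1,1],
    [-4,0,0,4.1,1],
    [0,0,0,8,1],
    [0,0,0,8,1],
    [0,0,0,8,1],
    [0,0,0,8,1],
    [0,0,0,8,1],
    [0,0,0,8,1],
    [0,0,0,0,1],
    [0,0,0,0,1]
  ]
}}

```text
t: 3.65
eef_pos: [0.499, -0.2081, 0.3113]
tool_rot: [-0.0, 0.989, 0.147, -0.0]
contact_force: [0.4, 0.9, 0.3]
gripper_width: 1.001
grasp_force: 0.0
```

```bash
cat >> h.py <<'E'
def pose():
    o=bot.get_obs(); w,a,b,z=o["tool_rot"]
    x,y=2*(a*b+w*z)if 0 else 2*(a*b-w*z),1-2*(a*a+z*z)
    return o["eef_pos"],np.degrees(np.arctan2(y,x)),o
def shift(p,cmd_ang,x,y,z):
    "tool-axis shift in cm, tool down, tool y at cmd_ang deg"
    t=np.radians(cmd_ang); d=np.array([x,y,z])-p; ty=np.array([np.cos(t),np.sin(t)]); tx=np.array([-np.sin(t),np.cos(t)])
    return (np.array([d[:2]@tx,d[:2]@ty,-d[2]])*100).round(1)
E
python3 - <<'E'
from h import *
p,a,o=pose(); im,c=grab("wrist"); print(p,a,o["q"],o["tool_rot"],o["t"])
cv2.imwrite("pics/w1.png",im[:,:,::-1])
E
```

```text
[ 0.49896298 -0.20806749  0.31125137] -73.07169144007632 [-0.4788387   0.2455268   0.92231988  1.8204025  -0.21117553  1.17911323
 -0.76489615] [-4.10705043e-05  9.89108141e-01  1.47190630e-01 -5.43748681e-05] 3.65
```

View pics/w1.png

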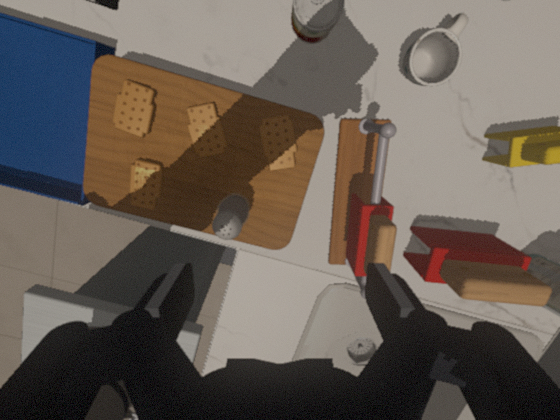

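The wrist view shows all of it: the board with pieces at about (134,108), (206,128), (280,143) and (145,183), the shaker foot near (225,222), the bar from its far knob (389,130) down to the sweeper, and the grip top at about (382,243).

```bash
python3 - <<'E'
from h import *
im,c=grab("wrist"); p,a,o=pose(); print(np.linalg.inv(np.array(c["extrinsics"]))[:3,3])
g=lambda u,v,z: ray(c,u,v,z)[:2].round(3).tolist()
hsv=cv2.cvtColor(im,cv2.COLOR_RGB2HSV)
print("vals",[hsv[v,u].tolist() for u,v in [(134,100),(206,128),(280,150),(240,160),(145,170),(382,243),(368,240)]])
m=cv2.inRange(hsv,(10,60,150),(28,255,255)); m=cv2.morphologyEx(m,cv2.MORPH_CLOSE,np.ones((7,7)))
m=cv2.morphologyEx(m,cv2.MORPH_OPEN,np.ones((5,5)))
for k in cv2.findContours(m,cv2.RETR_EXTERNAL,cv2.CHAIN_APPROX_NONE)[0]:
    if cv2.contourArea(k)>200:
        r=cv2.minAreaRect(k); b=cv2.boxPoints(r); z=.066 if r[0][0]<350 else .146
        print(np.round(r[0]),np.round(r[1]),g(*r[0],z),[g(*q,z) for q in b])
for n,u,v,z in [("bc0",97,56,.056),("bc1",326,116,.056),("bc2",286,249,.056),("bc3",86,202,.056),("knobfar",389,130,.106),("barL",375,201,.09),("barR",385,201,.09),("barL2",378,140,.09),("barR2",389,140,.09),("shaker foot",222,226,.058),("cap",235,202,.146),("tray TL",0,8,.046),("tray TR",117,42,.046),("trayBR",90,208,.046)]: print(n,g(u,v,z))
E
```

```text
[ 0.57561661 -0.18467087  0.45380457]
vals [[16, 173, 121], [26, 92, 170], [16, 166, 80], [14, 170, 66], [16, 147, 149], [16, 116, 160], [16, 117, 74]]
[482. 293.] [28. 12.] [0.446, -0.478] [[0.435, -0.465], [0.449, -0.458], [0.457, -0.491], [0.443, -0.498]]
[386. 245.] [12. 34.] [0.471, -0.343] [[0.449, -0.341], [0.49, -0.331], [0.491, -0.344], [0.451, -0.355]]
[144. 175.] [24. 25.] [0.444, -0.037] [[0.455, -0.019], [0.465, -0.05], [0.433, -0.056], [0.423, -0.024]]
[281. 160.] [16. 24.] [0.516, -0.205] [[0.519, -0.187], [0.532, -0.215], [0.513, -0.224], [0.5, -0.195]]
[520. 152.] [29. 17.] [0.608, -0.432] [[0.618, -0.416], [0.623, -0.432], [0.597, -0.448], [0.592, -0.431]]
[202. 122.] [33. 25.] [0.532, -0.096] [[0.547, -0.077], [0.556, -0.107], [0.517, -0.116], [0.508, -0.085]]
[133. 109.] [34. 48.] [0.523, -0.011] [[0.491, 0.01], [0.549, 0.007], [0.554, -0.032], [0.495, -0.031]]
bc0 [0.57, 0.043]
bc1 [0.585, -0.244]
bc2 [0.391, -0.251]
bc3 [0.379, 0.038]
knobfar [0.59, -0.31]
barL [0.505, -0.334]
barR [0.508, -0.346]
barL2 [0.576, -0.308]
barR2 [0.58, -0.32]
shaker foot [0.4, -0.153]
cap [0.471, -0.167]
tray TL [0.588, 0.164]
tray TR [0.592, 0.027]
trayBR [0.367, 0.037]
```

Request:
{"fn": "carry_out", "kwargs": {
  "targets": [
    [-2,3,0,0,1],
    [-3,4,0,0,1],
    [-3,4,2,0,1],
    [0,0,2,0,1],
    [0,0,0,0,1],
    [0,0,0,0,1]
  ]
}}

```text
t: 4.35
eef_pos: [0.4556, -0.3325, 0.2728]
tool_rot: [-0.0, 0.989, 0.146, -0.0]
contact_force: [-0.4, -0.0, 0.6]
gripper_width: 0.996
grasp_force: 0.0
```

```bash
python3 - <<'E'
from h import *
p,a,o=pose(); im,c=grab("wrist"); print(p,a,proj(c,p))
cv2.imwrite("pics/w2.png",im[:,:,::-1])
E
```

```text
[ 0.45563118 -0.33253545  0.27277791] -73.18758560651095 [279.55871424 266.07747421]
```

View pics/w2.png

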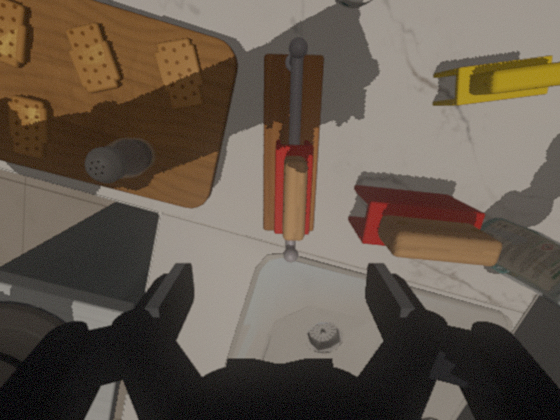

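The sweeper is clear here. The knobs are at (298,46) and (290,254), the grip top runs from (296,157) to (294,240), and the red bridge starts at row 144. The shaker cap is at (100,163) with its foot at about (140,155).

```bash
python3 - <<'E'
from h import *
im,c=grab("wrist"); p,a,o=pose()
g=lambda u,v,z: ray(c,u,v,z)[:2].round(3).tolist()
for n,u,v,z in [("knobF",298,46,.103),("knobN",290,254,.103),("gripF",296.5,156,.146),("gripN",294,240,.146),("gripL",285,200,.146),("gripR",306,200,.146),("bridgeF",295,144,.104),("bridgeN",294,236,.104),("bar",296,100,.096),("cap",98,165,.146),("foot",140,155,.058),
 ("C far",175,41,.066),("C near",188,105,.066),("boardR corner",234,50,.056)]: print(n,g(u,v,z))
E
```

```text
knobF [0.592, -0.309]
knobN [0.383, -0.367]
gripF [0.499, -0.335]
gripN [0.42, -0.359]
gripL [0.456, -0.338]
gripR [0.462, -0.357]
bridgeF [0.505, -0.334]
bridgeN [0.407, -0.365]
bar [0.546, -0.323]
cap [0.439, -0.165]
foot [0.435, -0.165]
C far [0.566, -0.185]
C near [0.508, -0.211]
boardR corner [0.577, -0.244]
```

Request:
{"fn": "carry_out", "kwargs": {
  "targets": [
    [0,1.5,2,0,0.2],
    [0,0,4,0,0.2],
    [0,0,4,0,0.2],
    [0,0,3,0,0.2],
    [0,0,2,0,0.2],
    [0,0,1,0,0.2],
    [0,0,0,0,0.2],
    [0,0,0,0,0.2]
  ]
}}

```text
t: 5.25
eef_pos: [0.4606, -0.3478, 0.114]
tool_rot: [0.001, 0.989, 0.146, 0.001]
contact_force: [-0.4, 0.3, 0.2]
gripper_width: 0.603
grasp_force: 0.0
```

Request:
{"fn": "carry_out", "kwargs": {
  "targets": [
    [0,0,0,0,-0.2],
    [0,0,0,0,-0.6],
    [0,0,0,0,-1],
    [0,0,0,0,-1],
    [0,0,0,0,-1],
    [0,0,0,0,-1],
    [0,0,0,0,-1],
    [0,0,0,0,-1],
    [0,0,0,0,-1]
  ],
  "force": 80
}}

```text
t: 6.15
eef_pos: [0.4602, -0.3476, 0.114]
tool_rot: [-0.0, 0.989, 0.145, 0.001]
contact_force: [-1.1, 2.1, 6.7]
gripper_width: 0.248
grasp_force: 78.0
```

Request:
{"fn": "carry_out", "kwargs": {
  "targets": [
    [0,0,-1,0,-1],
    [0,0,-2,0,-1],
    [0,0,-3,0,-1],
    [0,0,-4,0,-1],
    [0,0,-4,0,-1],
    [0,0,0,7.5,-1],
    [0,0,0,7.5,-1],
    [2.5,-2,0,0,-1],
    [2.5,-3,0,0,-1],
    [2.5,-2.7,0,0,-1],
    [0,0,0,0,-1],
    [0,0,0,0,-1]
  ]
}}

```text
t: 7.35
eef_pos: [0.5325, -0.2675, 0.2529]
tool_rot: [0.0, 1.0, 0.016, -0.0]
contact_force: [-1.4, -0.4, -2.6]
gripper_width: 0.247
grasp_force: 78.5
```

```bash
python3 - <<'E'
from h import *
p,a,o=pose(); im,c=grab("wrist"); print(p,a,o["contact_force"],o["q"])
cv2.imwrite("pics/w3.png",im[:,:,::-1]); print(shift(p,a,.533,-.268,.129))
E
```

```text
[ 0.53252277 -0.26748944  0.25290977] -88.16257341841015 [-1.35748057 -0.42200782 -2.63413631] [-0.33171911  0.46178628  0.9528159   1.7708347  -0.41365032  1.12549948
 -0.78376512]
[ 0.   0.1 12.4]
```

View pics/w3.png

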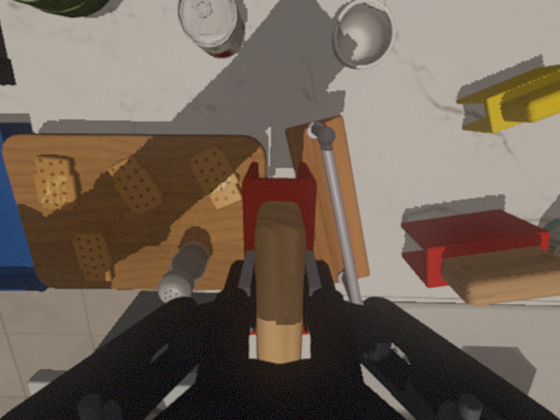

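The sweeper is held straight with its lips parallel to the board end. C is at (188..242, 150..207), B at (108..162, 153..215), A at (36..76, 155..208), D at (75..112, 233..283), and the shaker foot is at about (188,258).

```bash
python3 - <<'E'
from h import *
im,c=grab("wrist")
g=lambda u,v,z: ray(c,u,v,z)[:2].round(3).tolist()
for n,L,z in [("C",[(188,160),(213,150),(242,195),(222,207)],.066),("B",[(108,165),(130,153),(162,200),(138,215)],.066),("A",[(36,158),(72,155),(76,208),(38,208)],.066),("D",[(75,235),(108,233),(112,278),(82,283)],.066),("shfoot",[(190,252)],.058),("cap",[(176,288)],.146),("boardtop",[(20,137),(250,136)],.056),("edge",[(20,180),(28,260),(265,180)],.056)]:
    print(n,[g(u,v,z) for u,v in L])
E
```

```text
C [[0.555, -0.167], [0.567, -0.195], [0.517, -0.226], [0.501, -0.203]]
B [[0.547, -0.078], [0.561, -0.104], [0.508, -0.134], [0.489, -0.104]]
A [[0.552, 0.0], [0.557, -0.04], [0.495, -0.033], [0.494, 0.011]]
D [[0.461, -0.026], [0.465, -0.066], [0.403, -0.062], [0.395, -0.023]]
shfoot [[0.438, -0.16]]
cap [[0.444, -0.171]]
boardtop [[0.573, 0.021], [0.582, -0.235]]
edge [[0.524, 0.033], [0.42, 0.048], [0.533, -0.252]]
```

Request:
{"fn": "carry_out", "kwargs": {
  "targets": [
    [0,0,3,0,-1],
    [0,0,4,0,-1],
    [0,0,3,0,-1],
    [0,0,1.5,0,-1],
    [0,0,0.8,0,-1],
    [0,0,0,0,-1],
    [0,0,0,0,-1]
  ]
}}

```text
t: 8.15
eef_pos: [0.5328, -0.2693, 0.1311]
tool_rot: [0.0, 1.0, 0.015, 0.001]
contact_force: [-0.2, 0.8, -2.2]
gripper_width: 0.245
grasp_force: 78.4
```

Request:
{"fn": "carry_out", "kwargs": {
  "targets": [
    [0.4,0,0.3,0,-1],
    [0,-1.5,0,0,-1],
    [0,-1.5,0,0,-1],
    [0,-1.5,0,0,-1],
    [0,-1.5,0,0,-1],
    [0,-1.5,0,0,-1],
    [0,-1.5,0,0,-1],
    [0,-1.5,0,0,-1],
    [0,-1.5,0,0,-1],
    [0,-1.5,0,0,-1],
    [0,-1.5,0,0,-1]
  ]
}}

```text
t: 9.25
eef_pos: [0.5327, -0.1178, 0.1276]
tool_rot: [0.0, 1.0, 0.015, 0.001]
contact_force: [-0.5, -0.1, -2.4]
gripper_width: 0.243
grasp_force: 78.5
```

```bash
python3 - <<'E'
from h import *
p,a,o=pose(); im,c=grab("wrist"); print(p,a,o["contact_force"])
cv2.imwrite("pics/w4.png",im[:,:,::-1])
E
```

```text
[ 0.53272031 -0.11784859  0.12761756] -88.2844321022166 [-0.54551145 -0.12047398 -2.44456646]
```

View pics/w4.png

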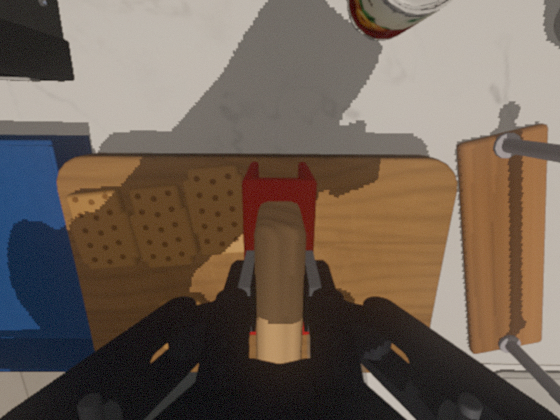

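C, B and A are lined up in front of the lip at (100,225), (160,225) and (215,205). I'll continue the stroke.

Request:
{"fn": "carry_out", "kwargs": {
  "targets": [
    [0,-1.5,0,0,-1],
    [0,-1.5,0,0,-1],
    [0,-1.5,0,0,-1],
    [0,-1.5,0,0,-1],
    [0,-1.5,0,0,-1],
    [0,-1.5,0,0,-1],
    [0,-1.5,0,0,-1],
    [0,-1.5,0,0,-1],
    [0,-1.5,0,0,-1],
    [0,-1.5,0,0,-1],
    [0,-1.5,0,0,-1],
    [0,-1.5,0,0,-1]
  ]
}}

```text
t: 10.5
eef_pos: [0.5265, 0.0628, 0.1268]
tool_rot: [-0.0, 1.0, 0.015, 0.0]
contact_force: [0.0, 0.1, -1.7]
gripper_width: 0.246
grasp_force: 78.5
```

Request:
{"fn": "carry_out", "kwargs": {
  "targets": [
    [0,-1.5,0,0,-1],
    [0,0,0,0,-1],
    [0,1,0,0,-1],
    [0,2,-2,0,-1],
    [0,2,-4,0,-1],
    [0,2,-4,0,-1],
    [0,2,-2,0,-1],
    [0,0,0,0,-1]
  ]
}}

```text
t: 11.3
eef_pos: [0.5298, -0.0192, 0.2499]
tool_rot: [0.0, 1.0, 0.011, 0.003]
contact_force: [0.4, 0.1, -1.6]
gripper_width: 0.244
grasp_force: 78.7
```

```bash
python3 - <<'E'
from h import *
p,a,o=pose(); im,c=grab("wrist"); print(p,a,o["contact_force"])
cv2.imwrite("pics/w5.png",im[:,:,::-1])
E
```

```text
[ 0.52981336 -0.01922314  0.24992855] -88.73403042849542 [ 0.36036352  0.12533796 -1.61433852]
```

View pics/w5.png

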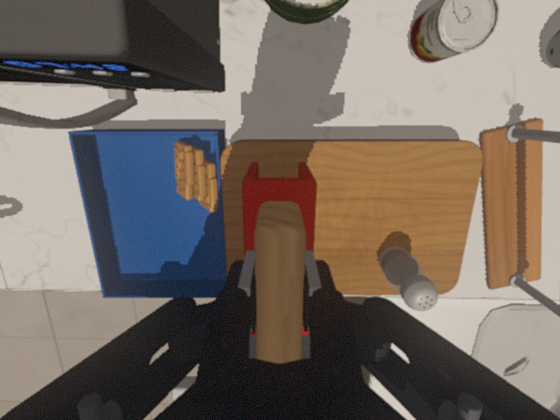

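All three far pieces are in the tray, leaning together at (195,175). The shaker stands at (395,245). Next comes D.

Request:
{"fn": "carry_out", "kwargs": {
  "targets": [
    [-3,2.5,0,0,-1],
    [-3,2.5,0,0,-1],
    [-3.2,2.5,0,0,-1],
    [0,0,0,0,-1],
    [0,0,0,0,-1],
    [0,0,0,0,-1]
  ]
}}

```text
t: 11.95
eef_pos: [0.4392, -0.0902, 0.2464]
tool_rot: [0.0, 1.0, 0.015, -0.0]
contact_force: [0.6, 0.3, -1.6]
gripper_width: 0.246
grasp_force: 78.9
```

```bash
python3 - <<'E'
from h import *
p,a,o=pose(); im,c=grab("wrist"); t,ct=grab("top"); print(p,a,o["q"],shift(p,a,.44,-.097,.128))
cv2.imwrite("pics/w6.png",np.vstack([im[200:,:,::-1],cv2.resize(t[200:300,205:405,::-1],(560,280))]))
g=lambda u,v,z: ray(c,u,v,z)[:2].round(3).tolist()
E
```

```text
[ 0.43916688 -0.09024817  0.24640615] -88.22907167232916 [-1.03417968  0.12234783  1.21773151  2.10257493 -0.13606944  1.00098972
 -1.28502241] [ 0.1  0.7 11.8]
```

View pics/w6.png

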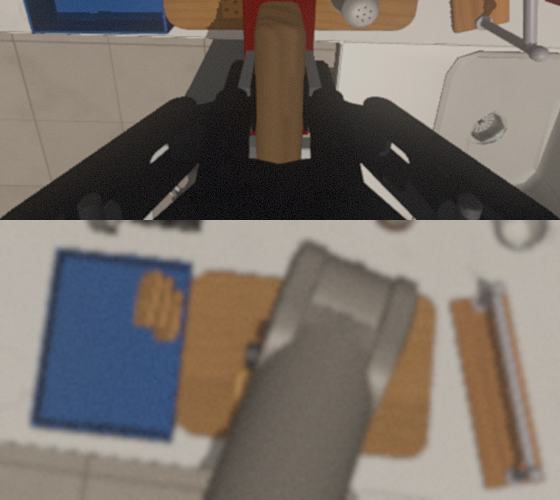

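D is just in front of the sweeper's edge at wrist (230,208) and is still clear. The shaker cap is at (360,210), to the right. I'll shift 0.7 cm and lower.

Request:
{"fn": "carry_out", "kwargs": {
  "targets": [
    [0,0.7,2,0,-1],
    [0,0,3,0,-1],
    [0,0,3,0,-1],
    [0,0,2,0,-1],
    [0,0,1,0,-1],
    [0,0,0.6,0,-1],
    [0,0,0,0,-1],
    [0,0,0,0,-1]
  ]
}}

```text
t: 12.85
eef_pos: [0.4399, -0.0982, 0.1314]
tool_rot: [0.0, 1.0, 0.015, 0.001]
contact_force: [0.4, -0.0, -1.4]
gripper_width: 0.242
grasp_force: 78.9
```

Request:
{"fn": "carry_out", "kwargs": {
  "targets": [
    [0,0,0.3,0,-1],
    [0,-1.5,0,0,-1],
    [0,-1.5,0,0,-1],
    [0,-1.5,0,0,-1],
    [0,-1.5,0,0,-1],
    [0,-1.5,0,0,-1],
    [0,-1.5,0,0,-1],
    [0,-1.5,0,0,-1],
    [0,-1.5,0,0,-1],
    [0,-1.5,0,0,-1],
    [0,-1.5,0,0,-1],
    [0,-1.5,0,0,-1]
  ]
}}

```text
t: 14.05
eef_pos: [0.4345, 0.0679, 0.1282]
tool_rot: [-0.001, 1.0, 0.015, 0.001]
contact_force: [-0.3, -0.7, -1.4]
gripper_width: 0.244
grasp_force: 79.1
```

Request:
{"fn": "carry_out", "kwargs": {
  "targets": [
    [0,-1,0,0,-1],
    [0,0,0,0,-1],
    [0,1,0,0,-1],
    [0,2,-2,0,-1],
    [0,2,-4,0,-1],
    [0,2,-4,0,-1],
    [4,2,-3,0,-1],
    [4,3,0,0,-1],
    [0,3,0,0,-1],
    [0,3,0,0,-1],
    [0,0,0,0,-1]
  ]
}}

```text
t: 15.15
eef_pos: [0.5073, -0.1007, 0.2572]
tool_rot: [0.002, 1.0, 0.01, 0.001]
contact_force: [-1.7, -0.5, -2.8]
gripper_width: 0.249
grasp_force: 79.2
```

```bash
python3 - <<'E'
from h import *
p,a,o=pose(); im,c=grab("wrist"); t,ct=grab("top"); print(p,a,o["contact_force"],o["t"])
cv2.imwrite("pics/w7.png",np.vstack([im[80:360,:,::-1],cv2.resize(t[200:300,205:405,::-1],(560,280))]))
E
```

```text
[ 0.50728576 -0.10067885  0.25721305] -88.87631333898739 [-1.67183947 -0.53264626 -2.76458399] 15.15
```

View pics/w7.png

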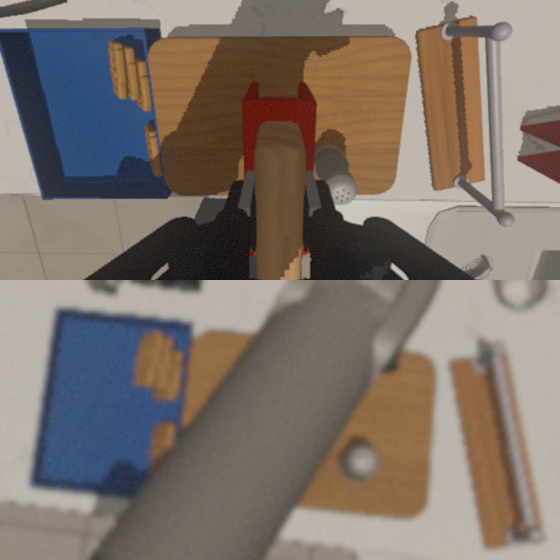

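D is leaning in the tray against the board-side wall at wrist (152,228) (crop row 148). The other three are at (130,155). The shaker is upright and the bar is free. I've used all my picture views, so I'll measure from the tray side by numbers to see how D lies.

Request:
{"fn": "carry_out", "kwargs": {
  "targets": [
    [0,-3,-1,0,-1],
    [-1,-4,-1,0,-1],
    [-1,-4,-1,0,-1],
    [-1,-4,-1,0,-1],
    [-1,-4,0,0,-1],
    [0,-4,0,0,-1],
    [0,-3,0,0,-1],
    [0,0,0,0,-1],
    [0,0,0,0,-1],
    [0,0,0,0,-1]
  ]
}}

```text
t: 16.25
eef_pos: [0.461, 0.164, 0.2962]
tool_rot: [0.001, 1.0, 0.014, 0.0]
contact_force: [0.6, -0.3, -2.4]
gripper_width: 0.247
grasp_force: 79.4
```

```bash
python3 - <<'E'
from h import *
p,a,o=pose(); im,c=grab("wrist"); np.save("im8.npy",im); print(p,a,np.linalg.inv(np.array(c["extrinsics"]))[:3,3].round(3))
hsv=cv2.cvtColor(im,cv2.COLOR_RGB2HSV)
for n,q in [("rim near board",(.50,.05,.046)),("board edge far",(.575,.045,.056)),("board edge near",(.38,.045,.056)),("floor mid",(.48,.13,.004)),("D guess",(.43,.065,.03))]: print(n,proj(c,np.array(q)).round())
b=cv2.inRange(hsv,(100,100,15),(130,255,255))
for k in cv2.findContours(b,cv2.RETR_EXTERNAL,cv2.CHAIN_APPROX_NONE)[0]:
    if cv2.contourArea(k)>800: print("blue",cv2.boundingRect(k))
m=cv2.inRange(hsv,(8,60,20),(28,255,255))
for v in range(100,330,12): print(v,''.join('B' if b[v,u] else 'T' if m[v,u] else '.' for u in range(220,480,4)))
E
```

```text
[0.46097025 0.16402565 0.29621669] -88.39965978092872 [0.541 0.167 0.439]
rim near board [368. 145.]
board edge far [382.  82.]
board edge near [363. 234.]
floor mid [303. 154.]
D guess [348. 194.]
blue (235, 73, 138, 166)
100 ....B.B.BBBBBBBBBBBBBBBBBTTTTTTTTTBB.B.TTTTTTTTTTTTTTTTTTTTTTTTTT
112 ......BBBBBBBBBBBBBBBBBBTTTTTTTTTTTTTBTTTTTTTTTTTTTTTTTTTTTTTTTTT
124 ......BBBBBBBBBBBBBBBBBBTTTTTTTTTTTTTBTTTTTTTTTTTTTTTTTTTTTTTTTTT
136 .......BBBBBBBBBBBBBBBBBTTTTTTTTTTTT.BTTTTTTTTTTTTTTTTTTTTTTTTTTT
148 .......BBBBBBBBBBBBBBBBBBBBBBTTTTTTTBTTTTTTTTTTTTTTTTTTTTTTTTTTTT
160 .....B.BBBBBBBBBBBBBBBBBBBBBBBBBBBB.BTTTTTTTTTTTTTTTTTTTTTTTTTTTT
172 .....B....BBBBBBBBBB....BBBBBBTTTT..BTTTTTTTTTTTTTTTTTTTTTTTTTTTT
184 .....B...................BBBBTTTTTT..TTTTTTTTTTTTTTTTTTTTTTTTTTTT
196 .....B...................BBBBTTTTTTBTTTTTTTTTTTTTTTTTTTTTTTTTTTTT
208 ..........TTTTTTTTTT.....BBBBTTTTT..TTTTTTTTTTTTTTTTTTTTTTTTTTTTT
220 ..........TTTTTTTTTTT...BBBBBBB.B...TTTTTTTTTTTTTTTTTTTTTTTTTTTTT
232 .........TTTTTTTTTTTTT..BBB.BB..B.....TTTTTTTTTTTTTTTTTTTTTTTTTTT
244 .........TTTTTTTTTTTTT...........................................
256 ......T..TTTTTTTTTTTTT.......................................T...
268 .........TTTTTTTTTTTTT.................TT.TT...................T.
280 .........TTTTTTTTTTTTT......T.............T.T.....TTT.T..........
292 ..T..TT..TTTTTTTTTTTT........T.................T..T..T...TT..T...
304 .......T.TTTTTTTTTTTT....T....T........TT...T......TT............
316 ........TTTTTTTTTTTTTT....T......T................TT..TT.........
328 ...T..T..TTTTTTTTTTTT...T........................................
```

```bash
python3 - <<'E'
from h import *
im=np.load("im8.npy"); c=imaging.calibration("wrist"); hsv=cv2.cvtColor(im,cv2.COLOR_RGB2HSV)
for u in (342,350,357): print(u,[(v,*hsv[v,u].tolist()) for v in range(160,236,5)])
print("row196",[(u,*hsv[196,u].tolist()) for u in range(328,374,2)])
for n,u,v,z in [("foot",337,196,.006),("foot@.02",337,196,.02),("top@.045",359,196,.045),("top@.035",359,196,.035),("top@.03",359,196,.03),("rim in",362,196,.046),("rimout",366,196,.046),("stack foot",316,124,.006),("stack top",365,124,.046),("D far",345,168,.03),("D near",345,214,.03),("floor right vis far",330,90,.004)]: print(n,ray(c,u,v,z)[:2].round(3))
m=cv2.inRange(hsv,(100,100,15),(130,255,255)); print([ (v,np.flatnonzero(m[v])[[0,-1]].tolist()) for v in (80,120,150,165)], [ray(c,u,v,.046)[:2].round(3) for u,v in ((240,100),(247,150))])
E
```

```text
342 [(160, 112, 118, 65), (165, 111, 120, 64), (170, 14, 162, 82), (175, 14, 147, 87), (180, 14, 152, 82), (185, 13, 158, 76), (190, 15, 168, 85), (195, 14, 160, 75), (200, 13, 145, 81), (205, 16, 146, 84), (210, 15, 139, 75), (215, 3, 49, 63), (220, 108, 117, 63), (225, 119, 89, 72), (230, 116, 69, 63), (235, 120, 64, 56)]
350 [(160, 116, 89, 69), (165, 115, 105, 63), (170, 120, 77, 60), (175, 16, 155, 82), (180, 15, 137, 84), (185, 13, 142, 77), (190, 14, 129, 89), (195, 14, 164, 87), (200, 14, 151, 88), (205, 14, 144, 85), (210, 14, 134, 99), (215, 15, 153, 95), (220, 117, 78, 65), (225, 116, 82, 62), (230, 113, 93, 55), (235, 116, 70, 58)]
357 [(160, 117, 53, 48), (165, 120, 61, 50), (170, 120, 70, 51), (175, 14, 145, 118), (180, 16, 158, 97), (185, 15, 154, 93), (190, 13, 145, 86), (195, 12, 143, 82), (200, 13, 116, 75), (205, 171, 31, 57), (210, 118, 57, 54), (215, 118, 56, 55), (220, 111, 80, 54), (225, 116, 68, 56), (230, 113, 71, 61), (235, 119, 99, 62)]
row196 [(328, 114, 108, 64), (330, 113, 136, 62), (332, 114, 113, 63), (334, 12, 118, 78), (336, 15, 137, 80), (338, 14, 138, 85), (340, 15, 144, 87), (342, 13, 149, 82), (344, 16, 154, 83), (346, 16, 151, 86), (348, 12, 149, 84), (350, 15, 149, 84), (352, 13, 139, 88), (354, 15, 167, 93), (356, 14, 154, 91), (358, 175, 53, 53), (360, 111, 111, 76), (362, 111, 128, 98), (364, 13, 141, 67), (366, 16, 165, 94), (368, 16, 148, 134), (370, 15, 143, 141), (372, 15, 138, 140)]
foot [0.419 0.076]
foot@.02 [0.423 0.079]
top@.045 [0.431 0.054]
top@.035 [0.428 0.051]
top@.03 [0.427 0.049]
rim in [0.431 0.05 ]
rimout [0.432 0.044]
stack foot [0.523 0.114]
stack top [0.526 0.057]
D far [0.466 0.073]
D near [0.399 0.067]
floor right vis far [0.568 0.098]
[(80, [236, 372]), (120, [237, 369]), (150, [238, 366]), (165, [239, 365])] [array([0.551, 0.215]), array([0.489, 0.207])]
```

D leans inside the tray: x spans 65 mm, its foot is at y≈0.076, and its top is on the wall at 0.054. That puts its centre about 10 mm inside the limit. The other three lie further in. Now I'll take the sweeper back to the bar.

Request:
{"fn": "carry_out", "kwargs": {
  "targets": [
    [0,3,0,0,-1],
    [0,4.5,0,0,-1],
    [0,4.5,0,0,-1],
    [0,4.5,0,0,-1],
    [0,4.5,0,0,-1],
    [0,4.5,0,0,-1],
    [0,4.5,0,0,-1],
    [0,4.5,0,0,-1],
    [0,4.5,0,0,-1],
    [0,4.5,0,0,-1],
    [0,4.5,0,-7.5,-1],
    [0,3,0,-7.5,-1]
  ]
}}

```text
t: 17.5
eef_pos: [0.4775, -0.349, 0.2972]
tool_rot: [0.001, 0.989, 0.145, 0.0]
contact_force: [0.2, 0.1, -1.5]
gripper_width: 0.246
grasp_force: 79.3
```

Request:
{"fn": "carry_out", "kwargs": {
  "targets": [
    [0,0,1,0,-1],
    [0,0,2,0,-1],
    [0,0,2,0,-1],
    [0,0,0,0,-1],
    [0,0,0,0,-1],
    [0,0,0,0,-1]
  ]
}}

```text
t: 18.1
eef_pos: [0.4803, -0.3446, 0.2482]
tool_rot: [0.001, 0.989, 0.145, 0.001]
contact_force: [-0.7, -0.2, -1.5]
gripper_width: 0.245
grasp_force: 79.1
```

```bash
python3 - <<'E'
from h import *
p,a,o=pose(); print(p,a,o["t"],o["contact_force"],shift(p,a,.4602,-.3476,.114))
E
```

```text
[ 0.48030462 -0.34461548  0.24816431] -73.35151836049681 18.1 [-0.72544321 -0.2377724  -1.53113381] [-2.  -0.3 13.4]
```

Request:
{"fn": "carry_out", "kwargs": {
  "targets": [
    [-2,-0.3,2,0,-1],
    [0,0,3,0,-1],
    [0,0,2,0,-1],
    [0,0,0,0,-1],
    [0,0,0,0,-1]
  ]
}}

```text
t: 18.6
eef_pos: [0.4606, -0.3477, 0.1782]
tool_rot: [0.001, 0.989, 0.145, 0.001]
contact_force: [0.6, 0.4, -2.1]
gripper_width: 0.246
grasp_force: 79.1
```

```bash
python3 - <<'E'
from h import *
p,a,o=pose(); print(p,a,o["contact_force"],shift(p,a,.4602,-.3476,.114))
im,c=grab("wrist"); hsv=cv2.cvtColor(im,cv2.COLOR_RGB2HSV)
# bar position ahead of the sweeper: row of brightness
for q in ((.546,-.323,.09),(.56,-.318,.09),(.46,-.3476,.144)): print(q,proj(c,np.array(q)).round())
m=cv2.inRange(hsv,(0,130,20),(9,255,255))
for v in range(110,260,12): 
    k=np.flatnonzero(m[v,200:360]); print(v,(k[[0,-1]]+200).tolist() if len(k) else None, hsv[v,250:330:6,2].tolist(), hsv[v,250:330:6,1].tolist())
E
```

```text
[ 0.46057708 -0.3476843   0.17815823] -73.33026050478018 [ 0.63514858  0.40289569 -2.111204  ] [-0.  -0.   6.4]
(0.546, -0.323, 0.09) [280.  97.]
(0.56, -0.318, 0.09) [279.  74.]
(0.46, -0.3476, 0.144) [279. 240.]
110 None [75, 80, 82, 73, 73, 85, 76, 83, 83, 89, 84, 88, 106, 103] [139, 134, 140, 143, 21, 21, 30, 160, 163, 146, 143, 72, 26, 22]
122 None [76, 82, 78, 75, 74, 87, 73, 84, 86, 87, 85, 99, 108, 106] [144, 137, 137, 139, 17, 26, 52, 143, 142, 158, 138, 41, 33, 26]
134 None [76, 82, 78, 75, 79, 82, 74, 84, 88, 89, 95, 101, 108, 107] [134, 128, 144, 143, 16, 25, 48, 152, 159, 140, 132, 28, 33, 33]
146 None [135, 104, 80, 77, 86, 88, 77, 90, 86, 91, 89, 105, 107, 106] [144, 135, 118, 126, 24, 29, 53, 142, 142, 123, 135, 22, 33, 29]
158 None [135, 141, 138, 131, 85, 87, 79, 88, 87, 95, 92, 179, 179, 177] [138, 139, 146, 148, 30, 29, 84, 125, 138, 129, 130, 23, 26, 24]
170 [249, 309] [83, 71, 138, 133, 81, 91, 84, 86, 83, 83, 86, 176, 175, 179] [135, 133, 140, 144, 28, 25, 112, 136, 123, 151, 136, 23, 23, 23]
182 [243, 314] [100, 99, 96, 95, 100, 94, 93, 99, 98, 96, 97, 143, 17
[... 230 characters left out ...]
13] [95, 101, 83, 86, 83, 85, 83, 89, 91, 96, 95, 170, 177, 179] [153, 149, 101, 95, 117, 114, 114, 115, 118, 170, 150, 24, 23, 23]
218 [244, 313] [97, 93, 80, 80, 81, 83, 90, 90, 83, 95, 99, 175, 178, 177] [150, 145, 92, 99, 107, 108, 105, 110, 95, 158, 142, 25, 24, 23]
230 [245, 312] [102, 81, 95, 102, 98, 96, 101, 103, 92, 83, 97, 178, 178, 176] [138, 101, 110, 103, 112, 109, 114, 104, 111, 98, 163, 23, 24, 26]
242 [245, 312] [100, 90, 94, 98, 101, 95, 98, 103, 92, 82, 100, 177, 178, 177] [138, 102, 103, 109, 121, 115, 120, 109, 111, 112, 150, 22, 24, 24]
254 None [75, 86, 93, 98, 104, 95, 94, 103, 92, 82, 74, 178, 177, 179] [24, 92, 101, 114, 113, 113, 117, 106, 111, 106, 21, 26, 27, 23]
```

The bar runs at columns 273–286 and the sweeper is centred on column 279, so they are aligned. I'll lower onto the bar and release.

Request:
{"fn": "carry_out", "kwargs": {
  "targets": [
    [0,0,2,0,-1],
    [0,0,2,0,-1],
    [0,0,1.2,0,-1],
    [0,0,0.8,0,-1],
    [0,0,0.3,0,-1],
    [0,0,0,0,-1],
    [0,0,0,0,-1],
    [0,0,0,0,-1]
  ]
}}

```text
t: 19.45
eef_pos: [0.4604, -0.3476, 0.1145]
tool_rot: [0.001, 0.989, 0.145, 0.001]
contact_force: [-0.5, -0.5, -1.9]
gripper_width: 0.245
grasp_force: 79.5
```

Request:
{"fn": "carry_out", "kwargs": {
  "targets": [
    [0,0,0.1,0,-1],
    [0,0,0,0,-1],
    [0,0,0,0,-0.5],
    [0,0,0,0,-0.3],
    [0,0,0,0,-0.1],
    [0,0,0,0,0.1],
    [0,0,0,0,0.2],
    [0,0,0,0,0.2],
    [0,0,0,0,0.2]
  ]
}}

```text
t: 20.35
eef_pos: [0.4601, -0.3473, 0.1129]
tool_rot: [0.001, 0.989, 0.145, 0.0]
contact_force: [0.4, -0.5, -0.7]
gripper_width: 0.602
grasp_force: 0.0
```

Request:
{"fn": "carry_out", "kwargs": {
  "targets": [
    [0,0,-1,0,0.2],
    [0,0,-2,0,0.2],
    [0,0,-3,0,0.2],
    [0,0,-4,0,0.2],
    [0,0,-4,0,0.2],
    [0,0,-3,0,0.2],
    [0,0,0,0,0.2],
    [0,0,0,0,0.2],
    [0,0,0,0,0.2],
    [0,0,0,0,0.2]
  ]
}}

```text
t: 21.35
eef_pos: [0.4593, -0.3466, 0.2818]
tool_rot: [0.0, 0.989, 0.145, -0.001]
contact_force: [0.3, 0.1, -0.5]
gripper_width: 0.598
grasp_force: 0.0
```

```bash
python3 - <<'E'
from h import *
p,a,o=pose(); im,c=grab("wrist"); print(p,a,o["t"],o["contact_force"])
g=lambda u,v,z: ray(c,u,v,z)[:2].round(3).tolist()
hsv=cv2.cvtColor(im,cv2.COLOR_RGB2HSV)
m=cv2.inRange(hsv,(0,140,20),(9,255,255))
for k in cv2.findContours(m,cv2.RETR_EXTERNAL,cv2.CHAIN_APPROX_NONE)[0]:
    if cv2.contourArea(k)>150: print("red",cv2.boundingRect(k))
m=cv2.inRange(hsv,(10,60,20),(28,200,255))
for q in ((.459,-.347,.146),(.499,-.335,.146),(.42,-.359,.146),(.505,-.334,.104)): print("expect",proj(c,np.array(q)).round())
b=cv2.inRange(hsv,(100,100,15),(130,255,255))
r=cv2.inRange(hsv,(0,140,20),(9,255,255))
for v in range(90,300,12): print(v,''.join('R' if r[v,u] else 'T' if m[v,u] else '.' for u in range(230,340,3)))
t,ct=grab("top")
h=cv2.cvtColor(t,cv2.COLOR_RGB2HSV); mm=cv2.inRange(h,(8,60,60),(28,255,255))
for v in range(208,280,4): print(v,''.join('B' if 100<=h[v,u,0]<=128 and h[v,u,1]>90 else 'T' if mm[v,u] else '.' for u in range(210,410,2)))
E
```

```text
[ 0.45934743 -0.34655025  0.28180029] -73.33479003574683 21.35 [ 0.31678167  0.05942066 -0.51210102]
red (347, 191, 121, 50)
red (262, 138, 38, 92)
expect [280. 196.]
expect [280. 153.]
expect [280. 235.]
expect [280. 142.]
90 ........TTTTTTT....TTTTTTTT..........
102 ........TTTTTTTT...TTTTTTTT..........
114 ........TTTTTTTT...TTTTTTTT..........
126 ........TTTTTTTT...TTTTTTT...........
138 ........TTTTTT.....TT.TTTT...........
150 ........TTTRRRRRRRRRRRRRTT...........
162 ........TTTRRRTTTTTTTTRRTT...........
174 ........TTTRRRTTTTTTTTRTTT...........
186 ........TTTRRRTTTTTTTTRTT............
198 ........TTTRRRTTTTTTTTRTT............
210 ........TTTRRRTTTTTTTTRTT............
222 ........TTTRRRTTTTTTTRRTT............
234 ...............TTTTTT................
246 .....................................
258 .....................................
270 .....................................
282 .....................................
294 .....................................
208 ....................................................................................................
212 ..........BB
[... 1068 characters left out ...]
TTTTTTTTTTTTTTTTTTTTTTTTTTTTTTTTTTTTTTTTTTTTT.....TTTTTT..............
256 .....BBBBBBBBBBBBBBBBBBBBTTTT.TTTTTTTTTTTTTTTTTTTTTTTTTTTTTTTTTTTTTTTTTTTTT......TTT.....T..........
260 .....BBBBBBBBBBBBBBBBBBB.TTTT.TTTTTTTTTTTTTTTTTTTTTTTTTTTTTT....TTTTTTTTTTT......TTTT...............
264 .....BBBBBBBBBBBBBBBBBBB.TTT.TTTTTTTTTTTTTTTTTTTTTTTTTTTTTT......TTTTTTTTTT......TTT................
268 .....BBBBBBBBBBBBBBBBBBB.TTT.TTTTTTTTTTTTTTTTTTTTTTTTTTTTTT.....TTTTTTTTTT..........................
272 ....B.BBBBBBBBBBBBBBBBBBBBBB..TTTTTTTTTTTTTTTTTTTTTTTTTTTTTTTTTTTTTTTTTTTT..........................
276 ....................BBBBBBBB....TTTTTTTTTTTTTTTTTTTTTTTTTTTTTTTTTTTTTTTTTT..........................
```

```bash
python3 -c "
from station import bot
print(bot.hand_in())"
```

```text
the job is handed in; nothing more can be done
None
```

I handed the job in: by my last camera measurements the sweeper hangs astride its bar with the gripper clear, all four pieces are in the tray with the board empty, and the shaker stands on the board where it was; no verdict came back.

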